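# Close and clip a tub of bolts

### The job

The grey tub of bolts is full: put its lid on so that it sits flat and fully home on the rim, then fold the two hinged steel clips at the ends of the tub all the way down onto the lid. Leave the carton, the tape roll and the wrench where they are.

Things in the scene. Friction and masses are not known exactly. Their poses are not given: they have to be found in the camera images.
- tub: open grey plastic tub full of bolts, fixed to the bench: 120 (its x) x 180 (its y) x 80 mm high, walls 4 mm (inside 112 x 172 mm). Origin: centre of its underside, z up. At each short end (+y, -y) two ears carry a hinged clip: at x = -30 and +30 mm, 6 mm thick, outside the wall from 90 to 104 mm along y, top at 95 mm height. The bolts stay below 60 mm height.
- tub_rim (a point): centre of the tub mouth, level with the top of the rim, 80 mm above the bench
- lid: loose grey plastic lid, about 0.3 kg, alike either way round, lying on its lip on the bench, handle up. Origin: centre of the underside of its lip, z up. Lip: rectangle 106 (its x) x 166 mm (its y), z = 0 to 10 mm, drops into the tub with 3 mm play all round. Plate: 118 x 174 mm, z = 10 to 16 mm, rests on the rim. Seated: axes along the tub's (or half a turn round), origin 70 mm above the tub's.
- lid_handle (a point): middle of the lid's handle bar, 49 mm above the lid's origin: a bridge handle along the lid's y, 70 mm long, 14 mm wide, its bar from 42 to 56 mm above the origin, with an end post at either end and the plate's top 33 mm below this point
- clip_a (a joint): angle of the steel clip at the tub's +y end, a plate 50 mm wide, 5 mm thick, 50 mm from hinge to free edge (with a 7 mm round bead). 0 = folded inward, flat on the seated lid; pi/2 = upright; more = leaning outward, stop at 2.3. Starts at 1.75 to 2.25. Stiff hinge: stays where left; about 1 to 2 N at the free edge turns it, so a fingertip can push it over from outside, then down.
- clip_b (a joint): the same for the like clip at the tub's -y end
- clip_a_hinge (a point): middle of the hinge axis of clip a, which runs along the tub's x: at the tub's (0, 97, 89) mm
- clip_b_hinge (a point): middle of the hinge axis of clip b, along the tub's x: at the tub's (0, -97, 89) mm
- clip_a_tip (a point): middle of the free edge of clip a, 50 mm from its hinge
- clip_b_tip (a point): middle of the free edge of clip b, 50 mm from its hinge
- carton: bystander: closed cardboard carton 110 x 150 x 70 mm high; origin: centre of its underside
- tape_roll: bystander: brown tape roll lying flat, 110 mm across, 48 mm high; origin: centre of its underside
- wrench: bystander: steel wrench 200 mm long, lying along its x; origin: under its middle
Not all that is in view belongs to the job. What is shaped like the lid but orange is not meant.

How it is judged (in metres and radians):
On the way, in this order (a step that is already met when the one before it is completed fails the run):
1. the lid sits flat and fully home on the tub (x of lid in the frame of tub between -0.006 and 0.006 m and y of lid in the frame of tub between -0.006 and 0.006 m and z of lid in the frame of tub between 0.066 and 0.073 m and angle between the z axis of lid and the z axis of tub, either way round below 0.04 rad and angle between lid's own z axis and vertical below 0.5 rad and angle between the x axis of lid and the x axis of tub, either way round below 0.12 rad), for 0.2 s.
2. one clip is folded down onto the seated lid (all of step 1 and value of joint any of clip_a, clip_b below 0.08 rad), for 0.2 s.
At the end, for the whole second after the job is handed in: the lid is seated on the tub (centred within 6 mm, plate within about 4 mm of the rim, level with it within 0.04 rad and square within 0.12 rad, either way round) and at rest, and both clips are folded down (each below 0.08 rad) (all of step 1 and value of joint each of clip_a, clip_b below 0.08 rad and linear speed of lid below 0.02 m/s); the robot touches nothing.
It fails at once if the small carton is pushed more than 30 mm from its place (distance of carton from where it was at the start of the episode above 0.03 m).
It fails at once if the tape roll is pushed more than 30 mm from its place (distance of tape_roll from where it was at the start of the episode above 0.03 m).
It fails at once if the wrench is pushed more than 30 mm from its place (distance of wrench from where it was at the start of the episode above 0.03 m).
It also fails if it takes over 59 s, if anything falls off the work surface, if the arm or the gripper's body presses on something with over 40 N, if the wrist force passes 120 N, or if a joint passes its speed limit or range.

### The arm

A 7-joint arm with a two-finger parallel gripper is mounted at the origin on the work surface. World frame = base frame: x ahead of the robot, y to its left, z up, the work surface at z = 0. Lengths are in mm, angles in degrees, forces in N, time in s.
With the tool pointing down it reaches from about 425 to 950 mm from the base axis. Payload 16.7 kg.
Tool frame: the origin (TCP) lies between the finger pads; the fingertips stand 14 mm ahead of it and the grasp point (between the pads) lies 5 mm behind it (ctrl.nose_length is the distance from the TCP to the fingertips, in mm); z points along the fingers, y is the direction in which the jaws open and shut (so a half turn about z gives the same grasp; the last joint's range is limited). The gripper opens to 94 mm and grips with 3 to 60 N. Pads are 16 mm wide; open, the fingers measure 119 mm over their backs; the gripper's body (75 mm by 177 mm) begins 78 mm behind the grasp point.
Start: joints at [-72.451, 24.414, 4.234, 92.017, -1.954, 63.644, -3.845], TCP at [297.12, 606.048, 219.467] pointing down, gripper open.
Joint ranges: [-163.25, 163.25], [-28.42, 122.38], [-70.27, 78.77], [12.13, 141.07], [-58.53, 238.53], [9.26, 117.41], [-156.51, 156.51]. Speed limits (degrees/s): [108.29, 108.29, 136.94, 136.94, 172.46, 172.46, 172.46].

### API

Orientations are given as [roll, pitch, yaw] about the fixed x, y, z axes, in that order (R = Rz(yaw) Ry(pitch) Rx(roll)).
In Python, from rig import ctrl gives the robot as it stands.
- The arm moves only by the tool step_arm, never from a script. Its argument "motion" is a list of rows, each an object with "travel": the shift along the world's x, y, z in mm, a list of three; "angular": the turn, a rotation vector about the world's x, y, z in degrees, a list of three; "claw": the opening, from 0 (shut) to 1 (fully open). A call has 1 to 20 rows; each row is the pose to reach, as a shift and turn from the pose measured when the call began; what a row does not reach only later rows make up. A row lasts 1/8 s, in which the tool goes at most 62.5 mm and 10.7 degrees, less where a joint would pass 70% of its speed; a pose out of reach is approached as far as the arm can. A call with a gripper value outside its range is refused whole. The fingers move at their own pace and stop on an object; "squeeze" is the grip in N (left out, the last holds). Time passes only in rows, so rows that repeat a pose let the fingers close. It gives the time, the measured TCP pose, the force and the opening at its end, in the units of the state.
- ctrl.get_obs(): the state, without advancing time (a new reading comes with each control period).
- ctrl.read_camera(name): name is "scene" or "side" or "wrist"; returns a dict with "pixels" (384x512x3 uint8, red, green, blue), "fx", "fy", "cx", "cy" (pixels), "eye" and "rotation" of the camera in the world. Camera axes: x right, y down, z forward; pixel columns grow to the right and rows downward; lengths in mm; the calibration is good to about 2 mm. A picture is of the moment at which its call begins. There is no depth.
- ctrl.finish_job(): hands the job in, once; it reports no verdict.
The state is a dict: "t": time; "qpos": joint angles; "qvel": joint speeds; "effort": joint torques, N m; "tool_pos": TCP position; "tool_rot": TCP orientation; "force": force on the tool from outside, world axes, zero at the start; "ft_torque": the same for the moment, N m; "gripper_width": finger opening in mm.
Only numpy, scipy, OpenCV 4.12 (cv2) and the standard library are available. Lean on these libraries where they do the work, as an engineer would, in place of code of your own. Each camera call takes 0.05 s, during which the arm holds its last target.

## Working session

There is one attempt and no reset: what is moved stays moved. The work goes in short steps, Python scripts to look and compute and a tool call to move; the robot and the scene stay as the last step left them, time stands still between calls to the robot, and variables do not carry over. Pictures are saved under pics/ and viewed, and the job is handed in when it is done.

Besides the shell and the picture viewer there is one more tool, called after "Call:" as a command line: name --argument value ..., lists and objects as JSON in quotes. step_arm: Moves the arm, as the interface text tells. Its arguments: {"type":"object","properties":{"motion":{"type":"array","items":{"type":"object","properties":{"travel":{"type":"array","items":{"type":"number"}},"angular":{"type":"array","items":{"type":"number"}},"claw":{"type":"number"}}}},"squeeze":{"type":"number"}},"required":["motion"]}

```bash
mkdir -p pics; ls; cat > h.py <<'E'
from rig import ctrl
import numpy as np, cv2, pickle
def snap(n,tag):
    c=ctrl.read_camera(n); cv2.imwrite(f'pics/{tag}.png',cv2.cvtColor(np.asarray(c['pixels']),cv2.COLOR_RGB2BGR)); pickle.dump(c,open(f'pics/{tag}.pkl','wb')); return c
def load(tag): return pickle.load(open(f'pics/{tag}.pkl','rb'))
def ray(c,u,v):
    d=np.array([(u-c['cx'])/c['fx'],(v-c['cy'])/c['fy'],1.]); return np.array(c['eye']),np.array(c['rotation'])@d
def onz(c,u,v,z):
    e,d=ray(c,u,v); return e+d*(z-e[2])/d[2]
def proj(c,p):
    q=np.array(c['rotation']).T@(np.array(p,float)-np.array(c['eye'])); return np.array([c['fx']*q[0]/q[2]+c['cx'],c['fy']*q[1]/q[2]+c['cy']])
E
python3 - <<'E'
from h import *
for n in ['scene','side','wrist']:
    c=snap(n,n+'0'); print(n,np.round(c['eye']),np.round(c['rotation'],2).tolist(),c['fx'],c['cx'],c['cy'])
o=ctrl.get_obs(); print(o['tool_pos'],o['tool_rot'],o['t'],o['gripper_width'],o['force'])
E
```

```text
pics
scene [ 982. -348.  708.] [-141.14, 0.46, 57.35] 375.57419789572646 255.5264827713658 191.8369491093877
side [ 124. -582.  865.] [-139.27, -0.21, -40.47] 440.80212553617645 255.05943010900376 191.32667770330124
wrist [227. 639. 383.] [164.44, 0.03, 63.8] 323.0709656927556 253.9430871198337 194.80091544754916
[297.0242927  605.77375284 218.90906216] [-1.79942147e+02  7.38063820e-03  1.53884184e+02] 0.15 93.92018145484845 [-0.36398811  0.23056471  0.03444007]
```

```bash
python3 - <<'E'
s=open('h.py').read().replace("import numpy as np","from scipy.spatial.transform import Rotation as Ro\nimport numpy as np").replace("np.array(c['rotation'])","Ro.from_euler('xyz',c['rotation'],degrees=True).as_matrix()")
open('h.py','w').write(s)
E
python3 - <<'E'
from h import *
for n in ['scene0','side0']:
    c=load(n); print(n, proj(c,[297,606,219]),proj(c,[600,0,0]))
E
```

```text
scene0 [410.12998685  -0.66672214] [295.44231272 212.34822487]
side0 [ 9.32949332 57.39102743] [247.88923677 189.39138471]
```

View pics/scene0.png

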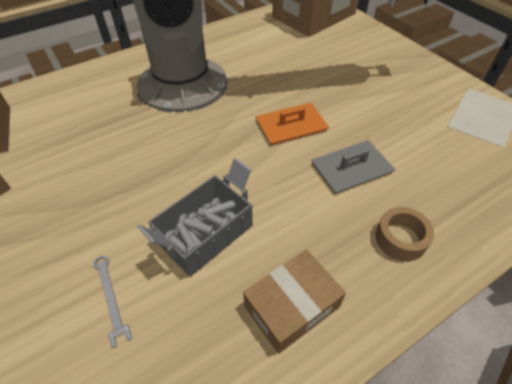

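View pics/side0.png

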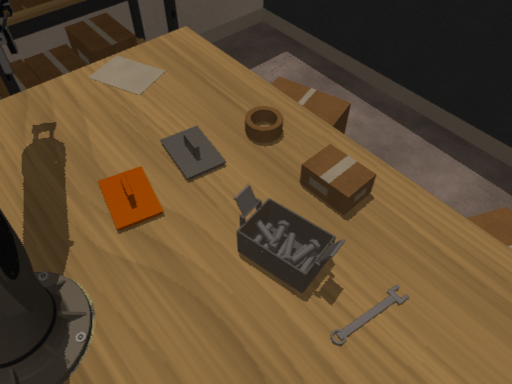

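View pics/wrist0.png

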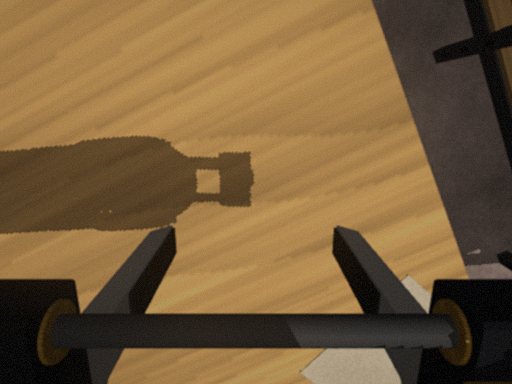

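```bash
python3 - <<'E'
from h import *
a=cv2.imread('pics/scene0.png')[60:210,240:410]; b=cv2.imread('pics/side0.png')[110:240,90:240]
a=cv2.resize(a,None,fx=2.3,fy=2.3,interpolation=3); b=cv2.resize(b,(400,a.shape[0]),interpolation=3); cv2.imwrite('pics/lidcrop.png',np.hstack([a,b]))
a=cv2.imread('pics/scene0.png')[145:285,125:275]; b=cv2.imread('pics/side0.png')[170:300,220:360]
a=cv2.resize(a,(400,373),interpolation=3); b=cv2.resize(b,(400,373),interpolation=3); cv2.imwrite('pics/tubcrop.png',np.hstack([a,b]))
E
```

```text
(no output)
```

View pics/lidcrop.png

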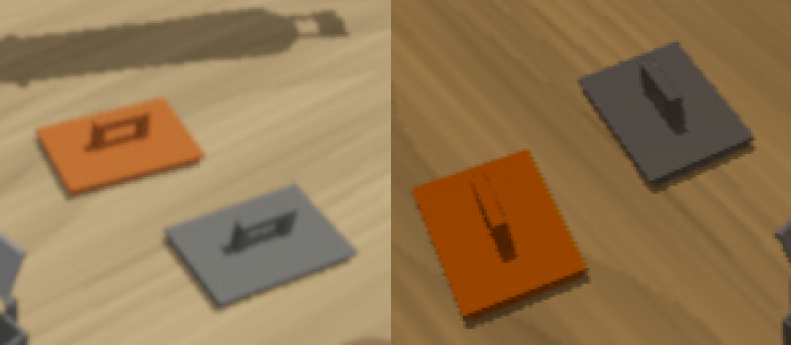

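View pics/tubcrop.png

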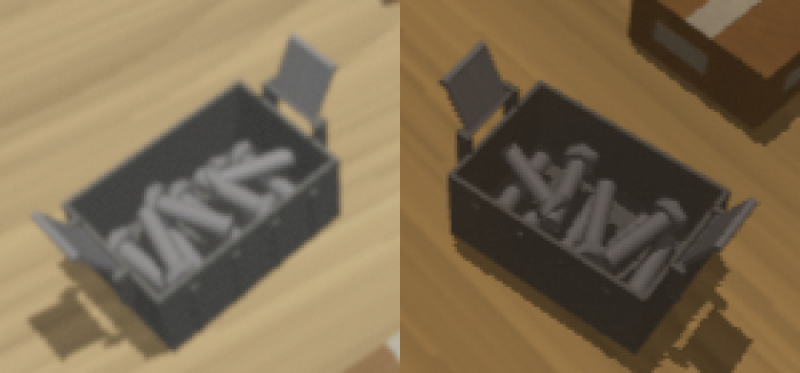

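```bash
python3 - <<'E'
from h import *
def crop(tag,x0,y0,x1,y1,f,out):
    a=cv2.imread(f'pics/{tag}.png')[y0:y1,x0:x1]; a=cv2.resize(a,None,fx=f,fy=f,interpolation=3)
    a=cv2.convertScaleAbs(a,alpha=1.5,beta=20)
    cv2.imwrite(f'pics/{out}.png',a)
crop('scene0',305,135,400,195,8,'c1'); crop('side0',155,120,230,182,8,'c2')
crop('scene0',135,155,265,275,5,'c3'); crop('side0',230,180,350,295,5,'c4')
E
```

```text
(no output)
```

View pics/c1.png

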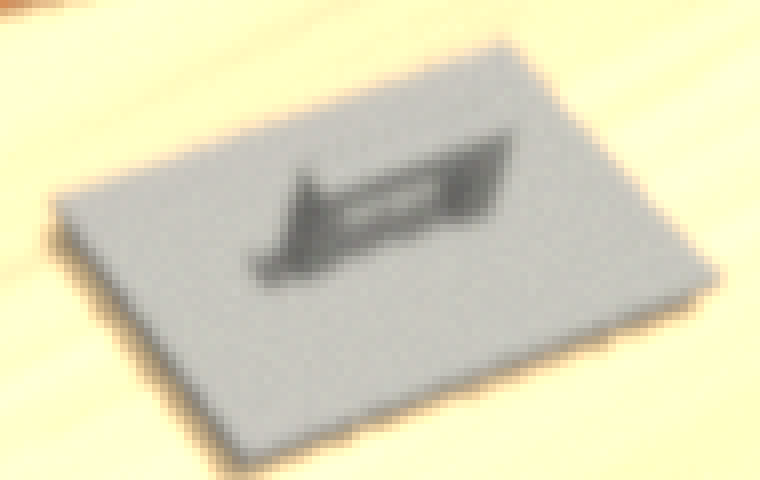

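View pics/c2.png

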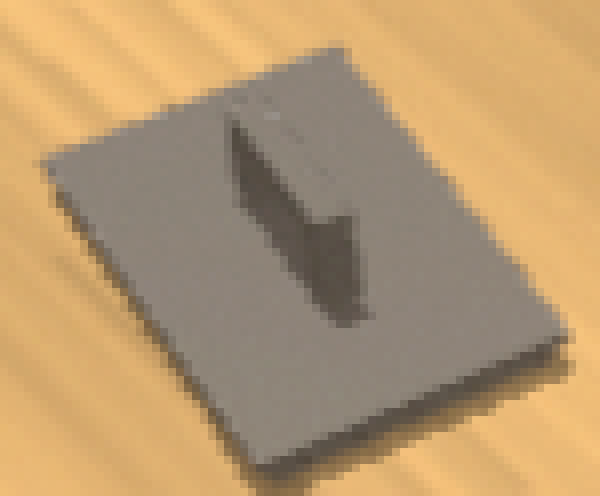

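View pics/c3.png

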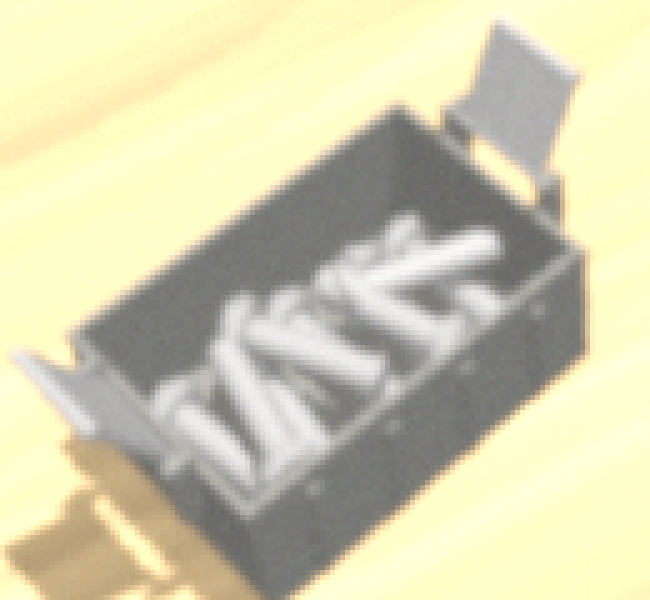

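View pics/c4.png

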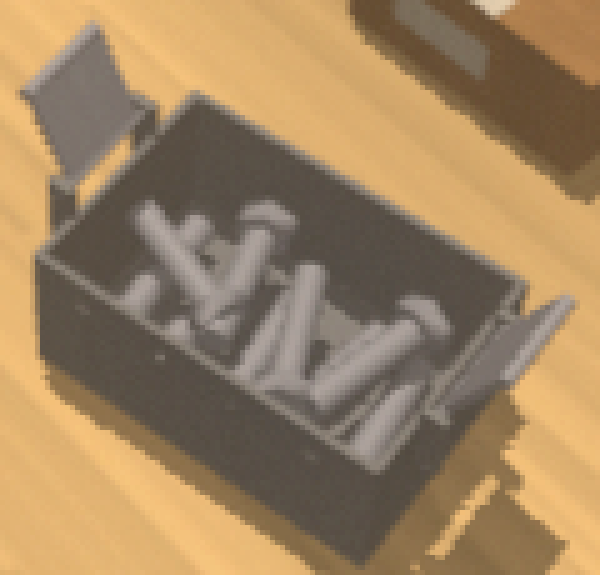

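```bash
python3 - <<'E'
from h import *
D={'lid':(16,118,174,{'scene0':(305,135,8,[(60,203),(507,42),(716,278),(243,462)]),'side0':(155,120,8,[(45,158),(343,48),(567,335),(262,465)])}),
'tub':(80,120,180,{'scene0':(135,155,5,[(73,333),(400,106),(585,250),(248,514)]),'side0':(230,180,5,[(38,257),(197,95),(523,285),(378,470)])})}
for k,(z,w,l,v) in D.items():
    for n,(x0,y0,f,P) in v.items():
        c=load(n); W=np.array([onz(c,x0+(X+.5)/f-.5,y0+(Y+.5)/f-.5,z)[:2] for X,Y in P],np.float32)
        L=[np.linalg.norm(W[i]-W[(i+1)%4]) for i in range(4)]
        ang=[np.degrees(np.arctan2(*(W[(i+1)%4]-W[i])[::-1])) for i in range(4)]
        print(k,n,'ctr',W.mean(0).round(1),'edges',np.round(L,1),'ang',np.round(ang,1)); print(W.round(1).tolist())
E
```

```text
lid scene0 ctr [567.6 199.8] edges [171.2 115.1 171.7 114.4] ang [ 82.4  -9.8 -97.8 169.9]
[[499.79998779296875, 124.9000015258789], [522.4000244140625, 294.6000061035156], [635.7999877929688, 275.0], [612.4000244140625, 104.9000015258789]]
lid side0 ctr [566.2 198.7] edges [116.4 170.7 113.8 172.9] ang [ -9.9 -99.4 171.2  81.4]
[[522.2999877929688, 293.5], [637.0, 273.6000061035156], [609.0, 105.19999694824219], [496.5, 122.5]]
tub scene0 ctr [ 538.7 -203.3] edges [173.8 115.7 176.9 115.9] ang [ 101.7   13.1  -78.2 -168.4]
[[499.70001220703125, -300.79998779296875], [464.5, -130.60000610351562], [577.2000122070312, -104.30000305175781], [613.2999877929688, -277.3999938964844]]
tub side0 ctr [ 536.9 -204.7] edges [116.5 174.9 114.6 175.7] ang [  11.8  -78.  -167.8  102.7]
[[461.1000061035156, -131.0], [575.2000122070312, -107.19999694824219], [611.7000122070312, -278.20001220703125], [499.70001220703125, -302.3999938964844]]
```

Call:
step_arm --motion '[{"travel": [25, -37, 0], "angular": [0, 0, -7], "claw": 1}, {"travel": [55, -82, 0], "angular": [0, 0, -15], "claw": 1}, {"travel": [85, -128, 0], "angular": [0, 0, -23], "claw": 1}, {"travel": [115, -173, 0], "angular": [0, 0, -31], "claw": 1}, {"travel": [145, -218, 0], "angular": [0, 0, -39], "claw": 1}, {"travel": [175, -263, -10], "angular": [0, 0, -47], "claw": 1}, {"travel": [205, -309, -25], "angular": [0, 0, -55], "claw": 0.8}, {"travel": [235, -354, -45], "angular": [0, 0, -63], "claw": 0.7}, {"travel": [258, -389, -60], "angular": [0, 0, -69], "claw": 0.6}, {"travel": [270, -406.5, -70], "angular": [0, 0, -73], "claw": 0.6}, {"travel": [270, -406.5, -70], "angular": [0, 0, -73], "claw": 0.6}, {"travel": [270, -406.5, -70], "angular": [0, 0, -73], "claw": 0.6}]'

```text
t: 1.65
tool_pos: [566.5, 200.8, 149.1]
tool_rot: [-179.9, -0.0, 81.0]
force: [0.2, 0.0, 0.2]
gripper_width: 56.5
```

```bash
python3 - <<'E'
from h import *
o=ctrl.get_obs(); print(o['t'],np.round(o['tool_pos'],1),np.round(o['tool_rot'],2),o['gripper_width'])
snap('wrist','w1')
E
```

```text
1.65 [566.5 200.8 149.1] [-1.7993e+02 -3.0000e-02  8.1040e+01] 56.546081616652124
```

View pics/w1.png

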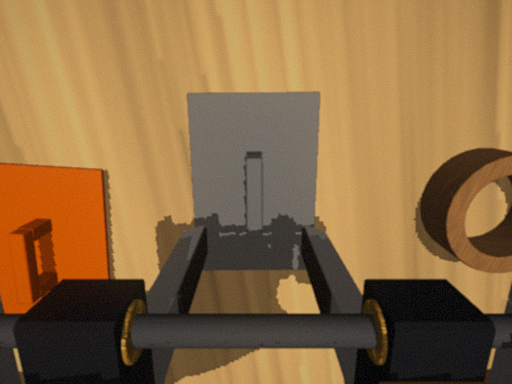

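```bash
python3 - <<'E'
from h import *
c=load('w1')
for p,z in [((246,158),56),((262,158),56),((247,229),56),((263,229),56),((188,93),16),((320.5,92),16)]: print(p,onz(c,*p,z).round(1))
a=cv2.imread('pics/w1.png')[80:280,160:350]; cv2.imwrite('pics/w1c.png',cv2.resize(a,None,fx=3,fy=3,interpolation=3))
E
```

```text
(246, 158) [566.1 237.7  56. ]
(262, 158) [578.7 235.7  56. ]
(247, 229) [556.9 177.5  56. ]
(263, 229) [570.4 175.3  56. ]
(188, 93) [523.1 296.4  16. ]
(320.5, 92) [638.3 278.9  16. ]
```

View pics/w1c.png

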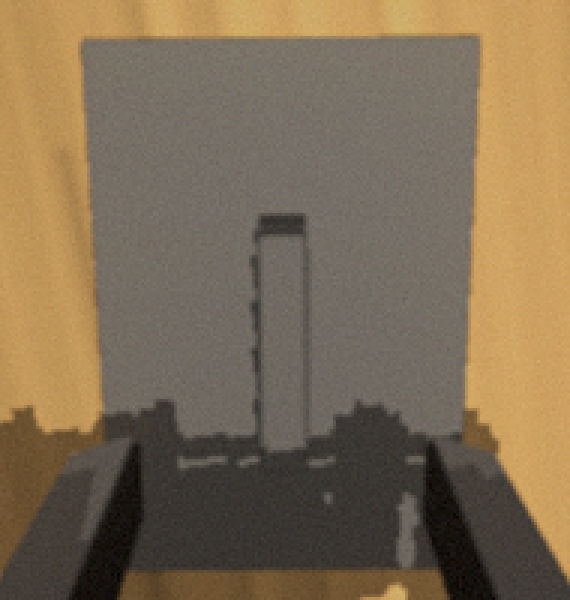

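Call:
step_arm --motion '[{"travel": [0.5, 0, -35], "angular": [0, 0, 0.3], "claw": 0.5}, {"travel": [0.5, 0, -70], "angular": [0, 0, 0.3], "claw": 0.5}, {"travel": [0.5, 0, -95], "angular": [0, 0, 0.3], "claw": 0.5}, {"travel": [0.5, 0, -105], "angular": [0, 0, 0.3], "claw": 0.5}, {"travel": [0.5, 0, -105], "angular": [0, 0, 0.3], "claw": 0.5}, {"travel": [0.5, 0, -105], "angular": [0, 0, 0.3], "claw": 0}, {"travel": [0.5, 0, -105], "angular": [0, 0, 0.3], "claw": 0}, {"travel": [0.5, 0, -105], "angular": [0, 0, 0.3], "claw": 0}, {"travel": [0.5, 0, -105], "angular": [0, 0, 0.3], "claw": 0}, {"travel": [0.5, 0, -105], "angular": [0, 0, 0.3], "claw": 0}]' --squeeze 40

```text
t: 2.95
tool_pos: [567.1, 201.1, 44.6]
tool_rot: [-179.9, -0.1, 81.4]
force: [-3.1, 0.1, 6.1]
gripper_width: 13.6
```

Call:
step_arm --motion '[{"travel": [0, 0, 20], "angular": [0, 0, 0], "claw": 0}, {"travel": [0, 0, 60], "angular": [0, 0, 0], "claw": 0}, {"travel": [0, -5, 110], "angular": [0, 0, 0], "claw": 0}, {"travel": [-2, -25, 145], "angular": [0, 0, 1.5], "claw": 0}, {"travel": [-5, -60, 155], "angular": [0, 0, 3.5], "claw": 0}, {"travel": [-8, -105, 155], "angular": [0, 0, 6], "claw": 0}, {"travel": [-11, -150, 155], "angular": [0, 0, 8], "claw": 0}, {"travel": [-14, -195, 155], "angular": [0, 0, 10.5], "claw": 0}, {"travel": [-18, -240, 155], "angular": [0, 0, 13], "claw": 0}, {"travel": [-21, -285, 155], "angular": [0, 0, 15], "claw": 0}, {"travel": [-24, -330, 155], "angular": [0, 0, 17.5], "claw": 0}, {"travel": [-27, -370, 155], "angular": [0, 0, 19], "claw": 0}, {"travel": [-29, -395, 155], "angular": [0, 0, 20.5], "claw": 0}, {"travel": [-29.3, -405, 155], "angular": [0, 0, 20.7], "claw": 0}, {"travel": [-29.3, -405, 155], "angular": [0, 0, 20.7], "claw": 0}, {"travel": [-29.3, -405, 145], "angular": [0, 0, 20.7], "claw": 0}, {"travel": [-29.3, -405, 120], "angular": [0, 0, 20.7], "claw": 0}, {"travel": [-29.3, -405, 100], "angular": [0, 0, 20.7], "claw": 0}, {"travel": [-29.3, -405, 100], "angular": [0, 0, 20.7], "claw": 0}, {"travel": [-29.3, -405, 100], "angular": [0, 0, 20.7], "claw": 0}]'

```text
t: 5.45
tool_pos: [538.1, -203.5, 145.0]
tool_rot: [-180.0, -0.1, 102.1]
force: [-0.3, 0.2, -1.7]
gripper_width: 13.7
```

```bash
cat >> h.py <<'E'
def crop(tag,x0,y0,x1,y1,f,out):
    a=cv2.imread(f'pics/{tag}.png')[y0:y1,x0:x1]; a=cv2.resize(a,None,fx=f,fy=f,interpolation=3)
    cv2.imwrite(f'pics/{out}.png',cv2.convertScaleAbs(a,alpha=1.5,beta=20))
E
python3 - <<'E'
from h import *
snap('scene','s2');snap('side','d2');snap('wrist','w2')
crop('scene' if 0 else 's2',130,130,270,275,4,'s2c');crop('d2',220,150,360,295,4,'d2c')
a=cv2.imread('pics/s2c.png');b=cv2.imread('pics/d2c.png');cv2.imwrite('pics/both2.png',cv2.resize(np.hstack([a,b]),(798,413)))
E
```

```text
(no output)
```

View pics/s2c.png

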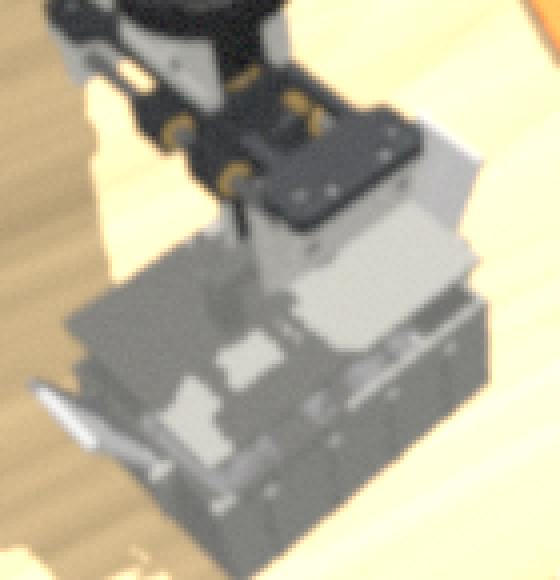

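View pics/d2c.png

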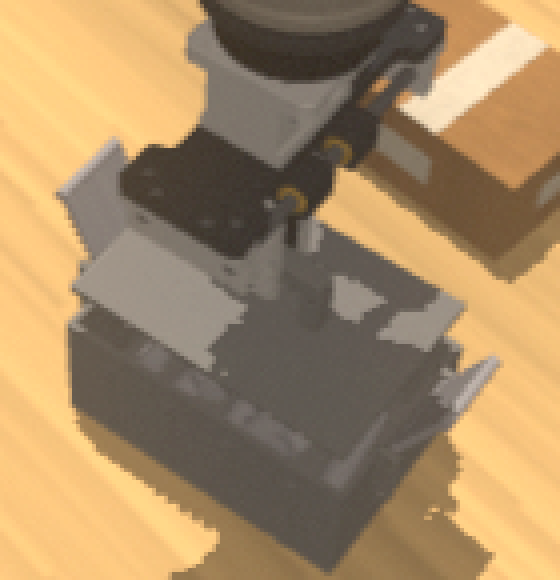

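View pics/w2.png

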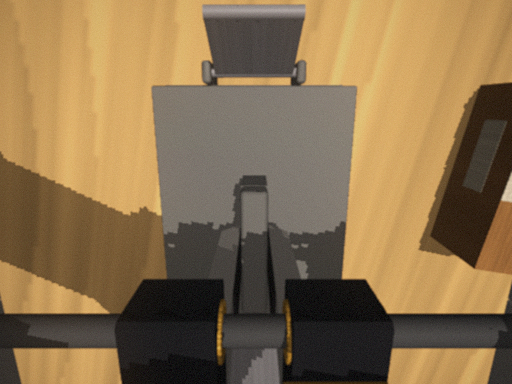

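```bash
python3 - <<'E'
from h import *
crop('w2',140,0,370,110,3.4,'w2c')
c=load('w2'); o=ctrl.get_obs(); print(o['tool_pos'],o['tool_rot'])
for p,z in [((152,86),116.4),((356,86),116.4),((208,72),92),((300,72),92)]: print(p,onz(c,*p,z).round(1))
th=np.radians(12.1);R=np.array([[np.cos(th),-np.sin(th)],[np.sin(th),np.cos(th)]])
print('lid exp',[(np.array([538.1,-203.5])+R@np.array([s*59,87])).round(1) for s in(-1,1)],'ears exp',[(np.array([537.8,-204])+R@np.array([s*30,97])).round(1) for s in(-1,1)])
E
```

```text
[ 538.27478756 -203.82074135  145.34256827] [ 1.79988009e+02 -3.99838787e-02  1.02069713e+02]
(152, 86) [ 463.3 -130.2  116.4]
(356, 86) [ 576.8 -106.1  116.4]
(208, 72) [ 489.6 -114.6   92. ]
(300, 72) [ 546.6 -102.5   92. ]
lid exp [array([ 462.2, -130.8]), array([ 577.6, -106.1])] ears exp [array([ 488.1, -115.4]), array([ 546.8, -102.9])]
```

View pics/w2c.png

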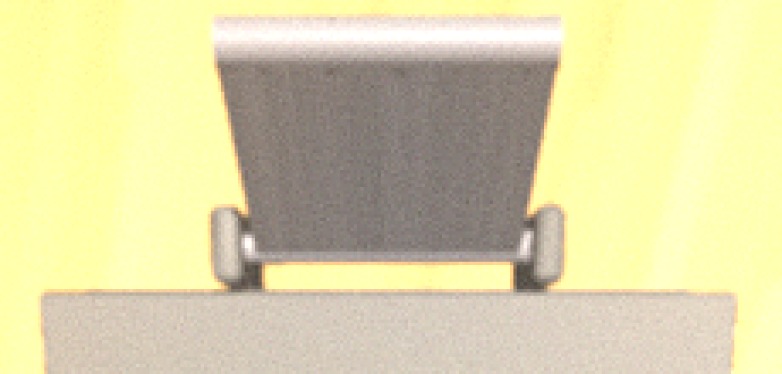

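Call:
step_arm --motion '[{"travel": [0, 0, -7], "angular": [0, 0, 0], "claw": 0}, {"travel": [0, 0, -14], "angular": [0, 0, 0], "claw": 0}, {"travel": [0, 0, -19], "angular": [0, 0, 0], "claw": 0}, {"travel": [0, 0, -22], "angular": [0, 0, 0], "claw": 0}, {"travel": [0, 0, -25], "angular": [0, 0, 0], "claw": 0}, {"travel": [0, 0, -25], "angular": [0, 0, 0], "claw": 0}]'

```text
t: 6.35
tool_pos: [538.2, -203.8, 120.1]
tool_rot: [-180.0, -0.0, 102.1]
force: [-0.4, -0.0, -2.7]
gripper_width: 13.4
```

Call:
step_arm --motion '[{"travel": [0, 0, -3], "angular": [0, 0, 0], "claw": 0}, {"travel": [0, 0, -5], "angular": [0, 0, 0], "claw": 0}, {"travel": [0, 0, -6], "angular": [0, 0, 0], "claw": 0}, {"travel": [0, 0, -6], "angular": [0, 0, 0], "claw": 0}]'

```text
t: 6.85
tool_pos: [538.1, -203.8, 114.5]
tool_rot: [180.0, -0.1, 102.1]
force: [-3.3, 1.7, 7.1]
gripper_width: 13.7
```

Call:
step_arm --motion '[{"travel": [0, 0, 0], "angular": [0, 0, 0], "claw": 0.4}, {"travel": [0, 0, 0], "angular": [0, 0, 0], "claw": 0.4}, {"travel": [0, 0, 0], "angular": [0, 0, 0], "claw": 0.4}, {"travel": [0, 0, 15], "angular": [0, 0, 0], "claw": 0.4}, {"travel": [0, 0, 45], "angular": [0, 0, 0], "claw": 0.4}, {"travel": [0, 0, 90], "angular": [0, 0, 0], "claw": 0.2}, {"travel": [-15, 70, 110], "angular": [0, 0, 0], "claw": 0}, {"travel": [-28, 130, 110], "angular": [0, 0, 0], "claw": 0}, {"travel": [-33, 151, 110], "angular": [0, 0, 0], "claw": 0}, {"travel": [-33, 151, 110], "angular": [0, 0, 0], "claw": 0}]' --squeeze 20

```text
t: 8.1
tool_pos: [505.1, -50.5, 225.6]
tool_rot: [179.9, -0.1, 102.3]
force: [-0.0, -1.2, 0.2]
gripper_width: 0.4
```

```bash
python3 - <<'E'
from h import *
snap('scene','s3');snap('side','d3')
crop('s3',130,130,270,275,4,'s3c');crop('d3',220,150,360,295,4,'d3c')
o=ctrl.get_obs();print(o['t'],o['tool_pos'],o['gripper_width'],o['force'])
E
```

```text
8.2 [505.41354863 -53.18210112 225.35846014] 0.5663759099523834 [-0.56101528 -0.46853938 -0.1145071 ]
```

View pics/s3c.png

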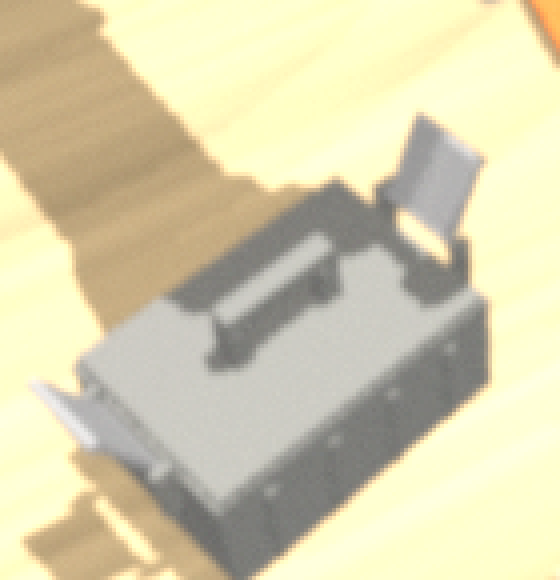

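View pics/d3c.png

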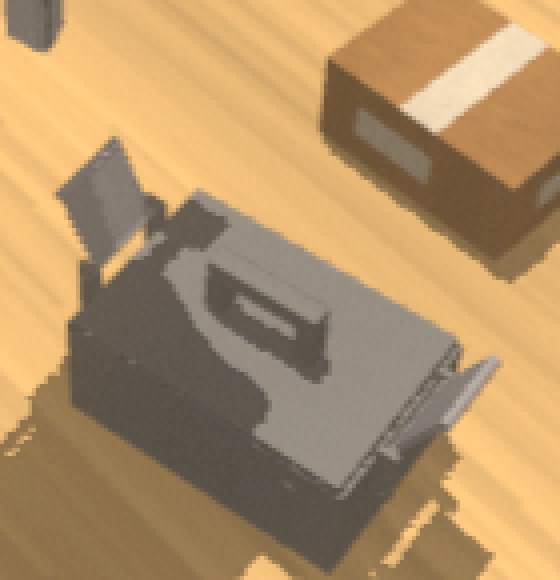

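Call:
step_arm --motion '[{"travel": [0, 0, -35], "angular": [0, 0, 0], "claw": 0}, {"travel": [0, 0, -75], "angular": [0, 0, 0], "claw": 0}, {"travel": [0, 0, -96], "angular": [0, 0, 0], "claw": 0}, {"travel": [0, 0, -96], "angular": [0, 0, 0], "claw": 0}, {"travel": [3, -14, -96], "angular": [0, 0, 0], "claw": 0}, {"travel": [6, -28, -96], "angular": [0, 0, 0], "claw": 0}, {"travel": [9, -42, -96], "angular": [0, 0, 0], "claw": 0}, {"travel": [12, -55, -96], "angular": [0, 0, 0], "claw": 0}, {"travel": [14, -66, -96], "angular": [0, 0, 0], "claw": 0}, {"travel": [16, -76, -96], "angular": [0, 0, 0], "claw": 0}, {"travel": [18, -85, -96], "angular": [0, 0, 0], "claw": 0}, {"travel": [20, -94, -98], "angular": [0, 0, 0], "claw": 0}, {"travel": [20, -94, -98], "angular": [0, 0, 0], "claw": 0}]'

```text
t: 9.82
tool_pos: [525.4, -148.1, 127.2]
tool_rot: [180.0, -0.0, 102.0]
force: [-0.7, 0.2, -0.1]
gripper_width: 0.4
```

```bash
python3 - <<'E'
from h import *
snap('scene','s4');snap('side','d4')
crop('s4',130,130,270,275,4,'s4c');crop('d4',220,150,360,295,4,'d4c')
o=ctrl.get_obs();print(o['t'],o['tool_pos'],o['gripper_width'],o['force'])
E
```

```text
9.925 [ 525.47679329 -147.54990904  127.48003069] 0.12352561372972755 [ 0.20418664 -0.22543665 -0.01214671]
```

View pics/s4c.png

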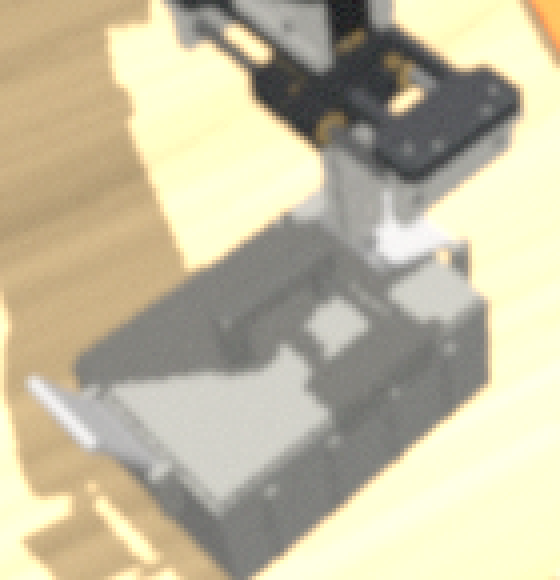

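View pics/d4c.png

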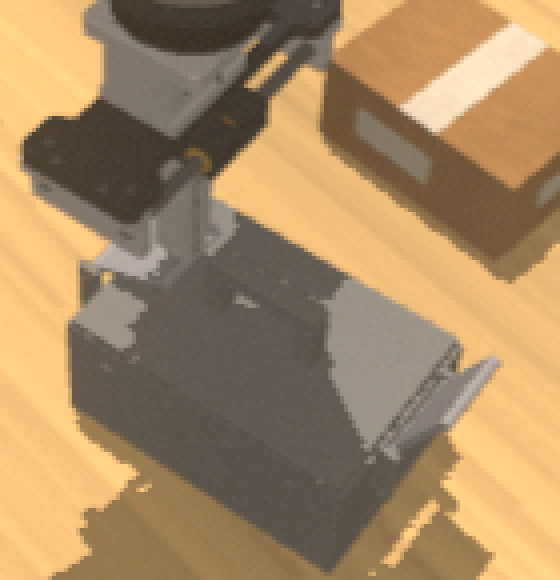

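Call:
step_arm --motion '[{"travel": [0, 0, -8], "angular": [0, 0, 0], "claw": 0}, {"travel": [0, 0, -15], "angular": [0, 0, 0], "claw": 0}, {"travel": [0, 0, -19], "angular": [0, 0, 0], "claw": 0}, {"travel": [0, 0, -21], "angular": [0, 0, 0], "claw": 0}, {"travel": [0, 0, -21], "angular": [0, 0, 0], "claw": 0}]'

```text
t: 10.55
tool_pos: [525.5, -147.5, 106.5]
tool_rot: [179.9, -0.0, 102.0]
force: [-1.8, 1.1, 6.9]
gripper_width: 0.5
```

Call:
step_arm --motion '[{"travel": [0, 0, -1], "angular": [0, 0, 0], "claw": 0}, {"travel": [0, 0, -1.5], "angular": [0, 0, 0], "claw": 0}, {"travel": [0, 0, -1.5], "angular": [0, 0, 0], "claw": 0}]'

```text
t: 10.92
tool_pos: [525.7, -147.3, 105.6]
tool_rot: [179.9, -0.1, 102.0]
force: [-2.6, 1.8, 14.3]
gripper_width: 0.1
```

Call:
step_arm --motion '[{"travel": [0, 0, 25], "angular": [0, 0, 0], "claw": 0}, {"travel": [0, 0, 70], "angular": [0, 0, 0], "claw": 0}, {"travel": [3, -15, 105], "angular": [0, 0, 0], "claw": 0}, {"travel": [13, -60, 120], "angular": [0, 0, 0], "claw": 0}, {"travel": [23, -110, 120], "angular": [0, 0, 0], "claw": 0}, {"travel": [34, -160, 120], "angular": [0, 0, 0], "claw": 0}, {"travel": [42, -198, 120], "angular": [0, 0, 0], "claw": 0}, {"travel": [44.5, -208, 120], "angular": [0, 0, 0], "claw": 0}, {"travel": [44.5, -208, 120], "angular": [0, 0, 0], "claw": 0}, {"travel": [44.5, -208, 120], "angular": [0, 0, 0], "claw": 0}]'

```text
t: 12.18
tool_pos: [570.4, -353.8, 225.6]
tool_rot: [179.9, -0.1, 102.1]
force: [-0.1, 0.8, -0.5]
gripper_width: 0.8
```

```bash
python3 - <<'E'
from h import *
snap('scene','s5');snap('side','d5')
crop('s5',130,130,270,275,4,'s5c');crop('d5',220,150,360,295,4,'d5c')
o=ctrl.get_obs();print(o['t'],o['tool_pos'],o['tool_rot'],o['force'])
E
```

```text
12.275 [ 570.49737311 -353.88359841  225.78171279] [ 1.79876070e+02 -1.04680961e-01  1.02136605e+02] [-0.49492649 -0.22620614  0.37604577]
```

View pics/s5c.png

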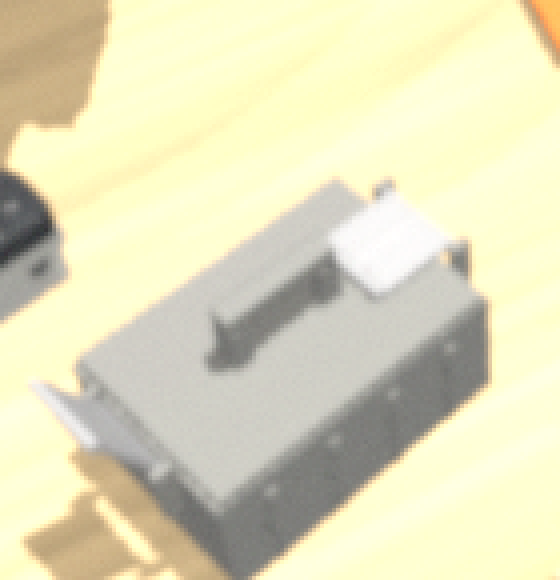

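View pics/d5c.png

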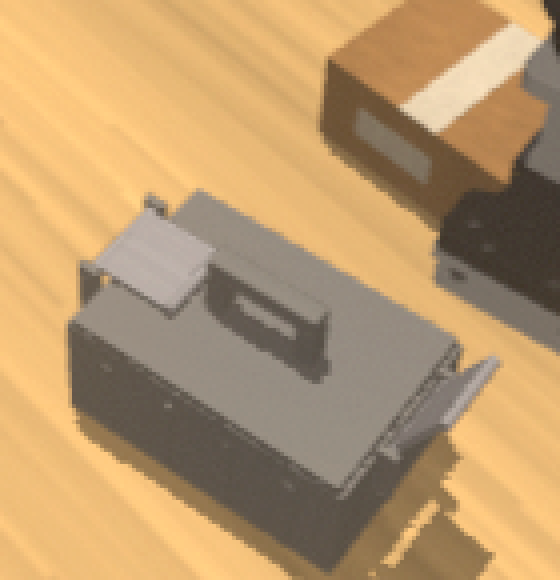

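Call:
step_arm --motion '[{"travel": [0, 0, -35], "angular": [0, 0, 0], "claw": 0}, {"travel": [0, 0, -75], "angular": [0, 0, 0], "claw": 0}, {"travel": [0, 0, -97], "angular": [0, 0, 0], "claw": 0}, {"travel": [0, 0, -97], "angular": [0, 0, 0], "claw": 0}, {"travel": [-3, 14, -97], "angular": [0, 0, 0], "claw": 0}, {"travel": [-6, 28, -97], "angular": [0, 0, 0], "claw": 0}, {"travel": [-9, 42, -97], "angular": [0, 0, 0], "claw": 0}, {"travel": [-12, 55, -97], "angular": [0, 0, 0], "claw": 0}, {"travel": [-14, 66, -97], "angular": [0, 0, 0], "claw": 0}, {"travel": [-16, 76, -97], "angular": [0, 0, 0], "claw": 0}, {"travel": [-18, 85, -97], "angular": [0, 0, 0], "claw": 0}, {"travel": [-20, 93, -98], "angular": [0, 0, 0], "claw": 0}, {"travel": [-20, 93, -98], "angular": [0, 0, 0], "claw": 0}]'

```text
t: 13.9
tool_pos: [550.3, -260.1, 127.6]
tool_rot: [179.9, -0.1, 102.2]
force: [-0.5, -0.1, 0.2]
gripper_width: 0.2
```

```bash
python3 - <<'E'
from h import *
snap('side','d6')
crop('d6',220,150,360,295,4,'d6c')
o=ctrl.get_obs();print(o['t'],o['tool_pos'],o['tool_rot'],o['force'])
E
```

```text
13.95 [ 550.39542284 -260.24601548  127.6802085 ] [ 1.79893764e+02 -1.47616900e-01  1.02164177e+02] [ 1.02104702 -0.27750186 -0.48982492]
```

View pics/d6c.png

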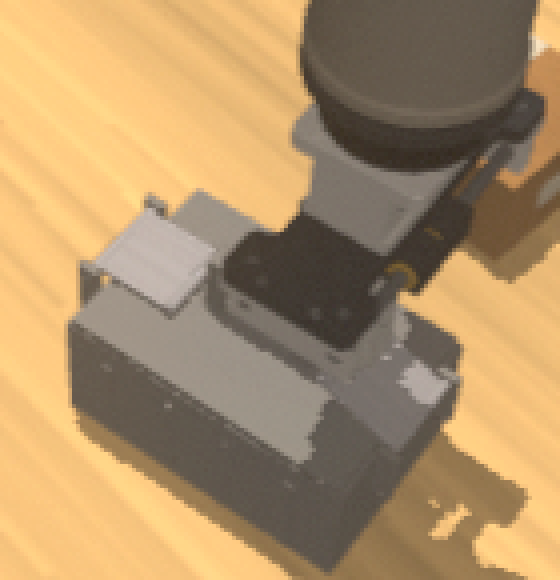

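The side view shows clip b folded inward under the fingertip (around crop pixel (400,400)), with clip a flat at (155,255). Next I press clip b down.

Call:
step_arm --motion '[{"travel": [0, 0, -8], "angular": [0, 0, 0], "claw": 0}, {"travel": [0, 0, -15], "angular": [0, 0, 0], "claw": 0}, {"travel": [0, 0, -19], "angular": [0, 0, 0], "claw": 0}, {"travel": [0, 0, -21.5], "angular": [0, 0, 0], "claw": 0}, {"travel": [0, 0, -22.5], "angular": [0, 0, 0], "claw": 0}, {"travel": [0, 0, -22.5], "angular": [0, 0, 0], "claw": 0}]'

```text
t: 14.7
tool_pos: [550.3, -260.4, 105.6]
tool_rot: [179.9, -0.2, 102.1]
force: [-3.9, 0.7, 8.7]
gripper_width: 0.2
```

Call:
step_arm --motion '[{"travel": [0, 0, -1], "angular": [0, 0, 0], "claw": 0}, {"travel": [0, 0, -1], "angular": [0, 0, 0], "claw": 0}, {"travel": [0, 0, 25], "angular": [0, 0, 0], "claw": 0}, {"travel": [0, 0, 80], "angular": [0, 0, 0], "claw": 0}, {"travel": [0, 0, 130], "angular": [0, 0, 0], "claw": 0}, {"travel": [-10, 60, 150], "angular": [0, 0, 0], "claw": 0}, {"travel": [-20, 120, 160], "angular": [0, 0, 0], "claw": 0}, {"travel": [-30, 180, 160], "angular": [0, 0, 0], "claw": 0}, {"travel": [-40, 240, 160], "angular": [0, 0, 0], "claw": 0}, {"travel": [-45, 290, 160], "angular": [0, 0, 0], "claw": 0}, {"travel": [-45, 290, 160], "angular": [0, 0, 0], "claw": 0}, {"travel": [-45, 290, 160], "angular": [0, 0, 0], "claw": 0}]'

```text
t: 16.2
tool_pos: [505.3, 29.0, 265.7]
tool_rot: [179.9, -0.2, 102.1]
force: [-0.2, -0.8, -0.5]
gripper_width: 1.0
```

```bash
python3 - <<'E'
from h import *
snap('scene','s7');snap('side','d7')
crop('s7',130,130,270,275,5,'s7c');crop('d7',220,150,360,295,5,'d7c')
o=ctrl.get_obs();print(o['t'],o['tool_pos'],o['force'])
for n in 'sd':
    c=load(n+'7'); R=Ro.from_euler('z',12.1,degrees=True).as_matrix(); T=np.array([538,-203.8,0])
    x0,y0=(130,130) if n=='s' else (220,150)
    for s in(1,-1):
      for a in (0,.08,.2): print(n,s,a,[(((proj(c,T+R@[x,s*(97-50*np.cos(a)),89+50*np.sin(a)])-[x0,y0])*5).round()).tolist() for x in(-25,25)])
E
```

```text
16.3 [505.41401248  28.28124232 265.62423806] [ 0.39165189 -0.53182709 -0.51514353]
s 1 0 [[398.0, 305.0], [477.0, 371.0]]
s 1 0.08 [[398.0, 298.0], [476.0, 365.0]]
s 1 0.2 [[398.0, 288.0], [477.0, 355.0]]
s -1 0 [[220.0, 433.0], [298.0, 507.0]]
s -1 0.08 [[218.0, 427.0], [296.0, 502.0]]
s -1 0.2 [[214.0, 420.0], [292.0, 495.0]]
d 1 0 [[208.0, 387.0], [275.0, 315.0]]
d 1 0.08 [[208.0, 381.0], [275.0, 309.0]]
d 1 0.2 [[207.0, 372.0], [274.0, 300.0]]
d -1 0 [[388.0, 498.0], [453.0, 421.0]]
d -1 0.08 [[389.0, 493.0], [454.0, 415.0]]
d -1 0.2 [[392.0, 486.0], [458.0, 408.0]]
```

View pics/s7c.png

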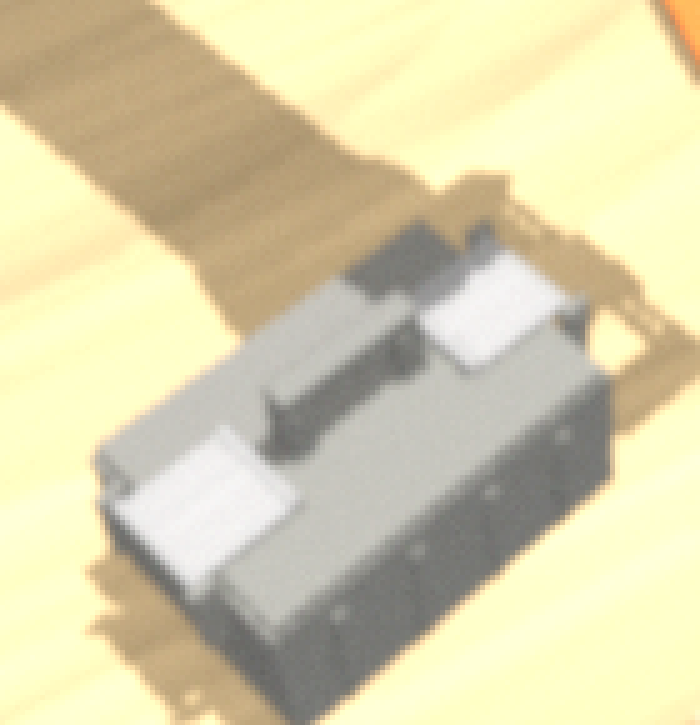

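View pics/d7c.png

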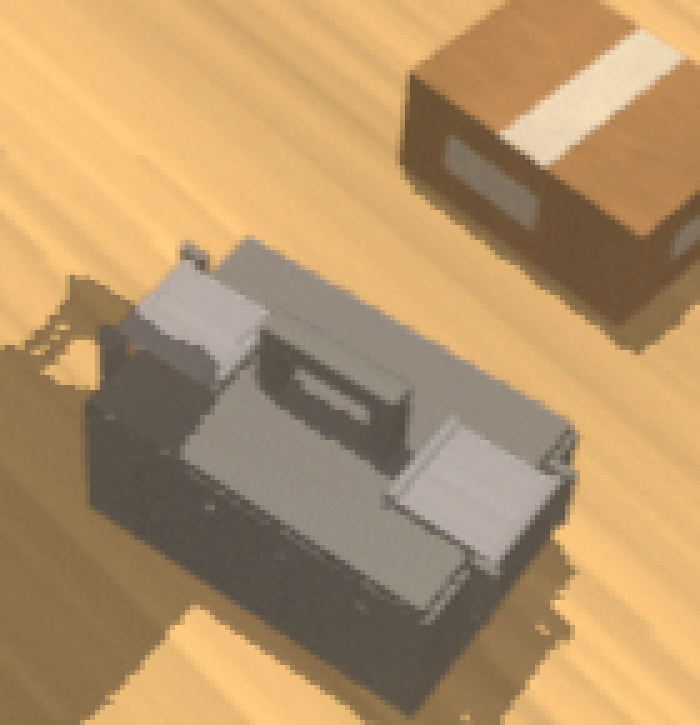

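View pics/s7.png

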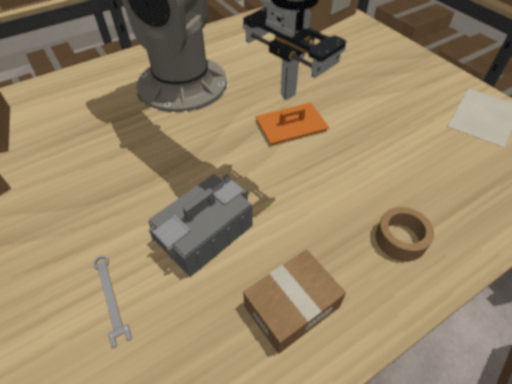

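```bash
python3 -c "
from rig import ctrl
print(ctrl.finish_job())"
```

```text
the job is handed in; nothing more can be done
None
```

I put the grey lid on the tub, folded both clips down onto it, and handed the job in at about 16 s of the 59 s allowed. No verdict was reported.

- **Lid:** I picked it up by the handle, turned it about 21° to match the tub, and lowered it in. The lip entered the tub without resistance. At the seated height the force rose to about 7 N, and later pictures from two cameras show it flat on the rim.
- **Clips:** I pushed each one over from outside with the closed fingers and pressed it down. Clip a reached 14 N and clip b at least 9 N. Both stopped with the fingertip at about 91.6 mm; a clip lying flat has its top at 91.5 mm.
- **Last checks:** In the final scene and side pictures, both clip edges match the fully folded position to within a few enlarged pixels; 0.08 rad would be about 6. In the scene view, clip b's edge sits up to 8 enlarged pixels off, which I put down to its bead. The side view matches fully folded.
- **Other objects:** The carton, tape roll, wrench and orange lid look unmoved, judged by eye. The arm was clear of everything when I handed in.

No check failed outright.

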